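# Make up the findings caddy and hold it ready

### The job

Set the two spare jars from the cork mat into the two empty pockets of the wooden caddy, fully down and without dropping them, and let go of them. Then take the full caddy by the middle of its handle, lift it level about 10 cm clear of the bench and finish there, still holding it steady and level with all six jars in their pockets, ready to be carried to the setter. Leave the pliers, the bangle and the hammer alone.

Things in the scene. Friction and masses are not known exactly. Their poses are not given: they have to be found in the camera images.
- caddy: Findings caddy, loose: a pale pine block 220 x 156 x 28 mm (x, y, z) with six round pockets, 42 mm wide and 16 mm deep, with chamfered mouths, in two rows of three (74 mm apart along x, rows at y = -50 and +50 mm), and a dark round carrying handle over its centre line. 0.3 to 0.5 kg empty. Origin: centre of its underside, on the bench; x along the handle, z up. Two of its pockets start empty, which two varies.
- handle_mid (a point): Middle of the caddy's handle, where it balances: a dowel 18 mm thick along the caddy's x axis between two uprights 192 mm apart, its axis 106 mm above the caddy's underside; space below it, standing jars reach 78 mm above the underside.
- cell1 (a point): Pocket 1 of 6 of the caddy, at caddy (x, y) = (-74, -50) mm: the point where the centre of a jar lies when it stands fully down in it, 33 mm above the pocket's green felt floor, 45 mm above the caddy's underside. A pocket is empty if no jar's centre is near this point.
- cell2 (a point): Pocket 2 of 6 of the caddy, at caddy (x, y) = (-74, 50) mm: point as for cell1.
- cell3 (a point): Pocket 3 of 6 of the caddy, at caddy (x, y) = (0, -50) mm: point as for cell1.
- cell4 (a point): Pocket 4 of 6 of the caddy, at caddy (x, y) = (0, 50) mm: point as for cell1.
- cell5 (a point): Pocket 5 of 6 of the caddy, at caddy (x, y) = (74, -50) mm: point as for cell1.
- cell6 (a point): Pocket 6 of 6 of the caddy, at caddy (x, y) = (74, 50) mm: point as for cell1.
- jar1_mid (a point): Screw-top jar of small metal findings, loose, about 70 g: clear body 36 mm across and 46 mm high, brass lid 30 mm across and 18 mm high, 66 mm high in all, upright. This point is its centre, on the axis, 33 mm above its foot; the lid spans 15 to 33 mm above it. The six jars are alike; four start in the caddy, two stand spare on the cork mat (220 x 120 x 4 mm).
- jar2_mid (a point): Jar as jar1; its centre.
- jar3_mid (a point): Jar as jar1; its centre.
- jar4_mid (a point): Jar as jar1; its centre.
- jar5_mid (a point): Jar as jar1; its centre.
- jar6_mid (a point): Jar as jar1; its centre.
- pliers: Pliers with brown grips lying on the bench, 170 x 70 x 14 mm, bystander. Origin under the pivot.
- bangle: Brass bangle lying flat, 66 mm across, 10 mm high, bystander. Origin at the centre of its underside.
- hammer: Small hammer lying on the bench, 240 mm long, bystander. Origin under its middle.
- mould: Round black rubber mould 230 mm across, 22 mm thick, with metal models laid out on it (36 mm high in all); heavy, stays put. Origin at the centre of its underside.

How it is judged:
By the outcome, as a careful person would: the job done as asked, in the order asked, and still so for the second after the job is handed in, while the arm keeps its last pose, push and grip.
It also fails if it takes over 70 s, if anything falls off the work surface, if the arm or the gripper's body presses on something with over 40 N, if the wrist force passes 120 N, or if a joint passes its speed limit or range.

### The arm

A 7-joint arm with a two-finger parallel gripper is mounted at the origin on the work surface. World frame = base frame: x ahead of the robot, y to its left, z up, the work surface at z = 0. Lengths are in m, angles in rad, forces in N, time in s.
With the tool pointing down it reaches from about 0.35 to 0.9 m from the base axis. Payload 7.2 kg.
Tool frame: the origin (TCP) lies midway between the tips of the shut fingers; the grasp point (between the pads) lies 19 mm behind it; z points along the fingers, y is the line along which they close (so a half turn about z gives the same grasp; the last joint's range is limited). The gripper opens to 85 mm and grips with 20 to 120 N. Pads are 22 mm wide; open, the fingers measure 114 mm over their backs; the gripper's body (76 mm by 85 mm) begins 54 mm behind the grasp point. The pads swing forward as they close: fully open they stand 13 mm farther back than shut.
Start: joints at [1.269, 0.411, -0.013, 1.596, 0.006, 1.134, -0.082], TCP at [0.145, -0.608, 0.231] pointing down, gripper open.
Joint ranges: [-2.95, 2.95], [-0.29, 1.99], [-1.47, 1.44], [0.14, 2.54], [-1.03, 4.17], [0.13, 1.85], [-2.86, 2.86]. Speed limits (rad/s): [2.39, 2.39, 3.01, 3.01, 3.14, 3.14, 3.14].

### API

Orientations are given as a unit quaternion [w, x, y, z].
In Python, from cell import env gives the robot as it stands. The module is installed in compiled form; this text tells all that it offers.
- The arm moves only by the tool play_rows, never from a script. Its argument "moves" is a list of rows, each a list of 6 numbers: the shift along the world's x, y, z in mm, then the turn, a rotation vector about the world's x, y, z in rad. A call has exactly 8 rows; each row is the pose to reach, as a shift and turn from the pose commanded when the call began; what a row does not reach only later rows make up. A row lasts 1/12 s, in which the tool goes at most 41.7 mm and 7.16 degrees, less where a joint would pass 70% of its speed; a pose out of reach is approached as far as the arm can. A call with a gripper value outside its range is refused whole. "grip" is the finger opening in mm, from 0 to 85.4, set as the call begins (left out, the last holds). The fingers move at their own pace and stop on an object; "newtons" is the grip in N (left out, the last holds). Time passes only in rows, so rows that repeat a pose let the fingers close, or fill a call up. It gives the time, the measured TCP pose, the force, the opening and the grip force at its end, in the units of the state.
- env.sense(): the state, without advancing time (a new reading comes with each control period).
- env.grab_frame(name): name is "side" or "top"; returns a dict with "frame" (384x512x3 uint8, red, green, blue), "intrinsics" (3x3 intrinsics, pixels), "dist" ([k1, k2, p1, p2, k3] as OpenCV has them; the pictures are not rectified), "R" (3x3) and "t" (3): a world point X has camera coordinates R X + t. Camera axes: x right, y down, z forward; pixel columns grow to the right and rows downward; lengths in m; the calibration is good to about 2 mm. A picture is of the moment at which its call begins. There is no depth.
- env.job_done(): hands the job in; it is judged then, once.
Trained networks look in a picture, given as the dict that the camera call returned (one of the last four; its "shot" number tells which), for a name from the list of things; names that differ only in an ending like _2 or _b are one class to them, and where a whole thing is asked for, a point or a joint stands for the part that bears it (a point fixed in the world has none). Each returns a list of dicts, best first, with "score" (0 to 1); they miss things now and then, are a little off and sometimes report something else, mostly with a low value. They report only what shows in the picture. A call takes as long as a camera call.
- env.outline_of(picture, thing): "region" (384x512 bool, what is visible of it) and "location" ([column, row] in pixels, amid what is visible of it).
The state is a dict: "time_s": time; "q": joint angles; "joint_velocities": joint speeds; "tau": joint torques, N m; "tcp_pos": TCP position; "tcp_rot": TCP orientation; "ft_force": force on the tool from outside, world axes, zero at the start; "moment": the same for the moment, N m; "grip_width": finger opening in m; "grasp_force": force on a finger pad.
Only numpy, scipy, OpenCV 4.12 (cv2) and the standard library are available. Lean on these libraries where they do the work, as an engineer would, in place of code of your own. Each camera call takes 0.05 s, during which the arm holds its last target. There are 200 camera calls.

## Working session

There is one attempt and no reset: what is moved stays moved. The work goes in short steps, Python scripts to look and compute and a tool call to move; the robot and the scene stay as the last step left them, time stands still between calls to the robot, and variables do not carry over. Pictures are saved under pics/ and viewed, at most 10 in all, crops included, and the job is handed in when it is done.

Besides the shell and the picture viewer there is one more tool, called after "Request:" as name(argument=value, ...), one argument or row to a line, values as JSON. play_rows: Moves the arm, as the interface text tells. Its arguments: {"type":"object","properties":{"moves":{"type":"array","items":{"type":"array","items":{"type":"number"}}},"grip":{"type":"number"},"newtons":{"type":"number"}},"required":["moves"]}

```bash
mkdir -p pics; cat > h.py <<'E'
import numpy as np, cv2
from cell import env
def shot(name,fn=None):
    p=env.grab_frame(name)
    if fn: cv2.imwrite('pics/'+fn,p['frame'][:,:,::-1])
    return p
def ray(p,uv):
    n=cv2.undistortPoints(np.array([[uv]],float),np.array(p['intrinsics']),np.array(p['dist']))[0,0]
    R=np.array(p['R']);t=np.array(p['t'])
    return -R.T@t, R.T@np.array([n[0],n[1],1])
def at_z(p,uv,z):
    o,d=ray(p,uv); return o+d*(z-o[2])/d[2]
def proj(p,X):
    R=np.array(p['R']);return cv2.projectPoints(np.array(X,float).reshape(-1,3),cv2.Rodrigues(R)[0],np.array(p['t']),np.array(p['intrinsics']),np.array(p['dist']))[0][:,0]
E
python3 - <<'E'
from h import *
a=shot('top','top0.png');b=shot('side','side0.png')
for p,n in((a,'top'),(b,'side')):
    print(n,'cam',-np.array(p['R']).T@p['t'])
    for th in['caddy','handle_mid','jar1_mid','pliers','bangle','hammer','mould']:
        for o in env.outline_of(p,th)[:8]:
            r=o['region'];ys,xs=np.nonzero(r)
            print(th,round(o['score'],2),np.round(o['location'],1),r.sum(),xs.min(),xs.max(),ys.min(),ys.max(),np.round(at_z(p,o['location'],.045),3)[:2])
s=env.sense();print(s['tcp_pos'],s['tcp_rot'],s['grip_width'],s['time_s'])
E
```

```text
top cam [ 0.21092294 -0.02377297  1.86348698]
caddy 0.97 [297.9 224.7] 2081 268 326 196 262 [ 0.526 -0.174]
handle_mid 0.65 [301.6 222.8] 380 284 313 197 254 [ 0.533 -0.189]
handle_mid 0.55 [285.6 221.3] 67 282 289 217 227 [ 0.54  -0.128]
pliers 0.79 [256.4 157.9] 252 246 262 137 176 [ 0.793 -0.02 ]
pliers 0.39 [296.  227.5] 2134 268 326 195 262 [ 0.516 -0.167]
bangle 0.59 [246.  180.9] 13 244 251 182 185 [0.7   0.021]
hammer 0.61 [131.5 206.6] 423 114 135 185 245 [0.603 0.464]
mould 0.71 [386.2 199.4] 2604 357 414 175 231 [ 0.62 -0.52]
side cam [0.47924834 1.12739808 0.74881741]
caddy 0.9 [287.  190.6] 1554 253 323 164 214 [ 0.52  -0.147]
handle_mid 0.61 [291.  175.5] 462 263 318 164 200 [ 0.512 -0.273]
handle_mid 0.41 [240.3 216. ] 102 230 247 213 225 [0.662 0.051]
handle_mid 0.24 [286.7 189.7] 1684 253 323 163 215 [ 0.522 -0.153]
jar1_mid 0.6 [289.3 175. ] 501 263 318 163 200 [ 0.519 -0.276]
jar1_mid 0.53 [310.6 189.4] 51 308 312 182 194 [ 0.434 -0.17 ]
pliers 0.51 [200.8 214. ] 374 178 225 205 218 [0.793 0.059]
pliers 0.3 [297.6 198. ] 147 296 305 190 206 [ 0.479 -0.098]
bangle 0.7 [241.9 221.6] 104 231 248 213 225 [0.651 0.083]
bangle 0.59 [236.1 332.6] 1503 195 298 312 348 [0.592 0.527]
hammer 0.85 [234.  334.2] 1415 195 298 313 349 [0.596 0.532]
mould 0.85 [272.6 156.4] 959 246 296 144 168 [ 0.602 -0.444]
[ 0.14478654 -0.60801055  0.2313359 ] [5.09485830e-05 9.93173736e-01 1.16644447e-01 2.81381818e-06] 0.08538909919682892 0.8
```

```bash
python3 - <<'E'
import cv2
a=cv2.imread('pics/top0.png');b=cv2.imread('pics/side0.png')
c=a[130:280,120:320];cv2.imwrite('pics/topc.png',cv2.resize(c,None,fx=4,fy=4,interpolation=cv2.INTER_CUBIC))
c=b[140:290,190:390];cv2.imwrite('pics/sidec.png',cv2.resize(c,None,fx=4,fy=4,interpolation=cv2.INTER_CUBIC))
E
```

```text
(no output)
```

View pics/topc.png

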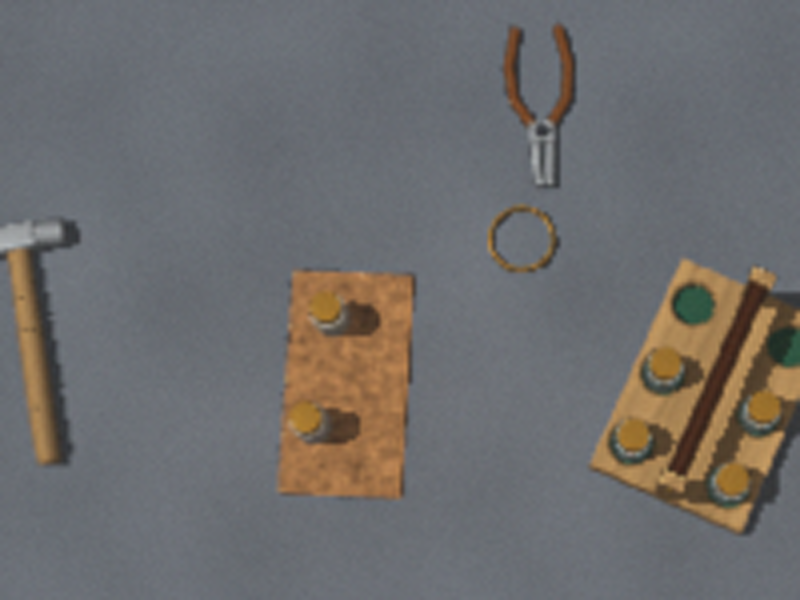

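View pics/sidec.png

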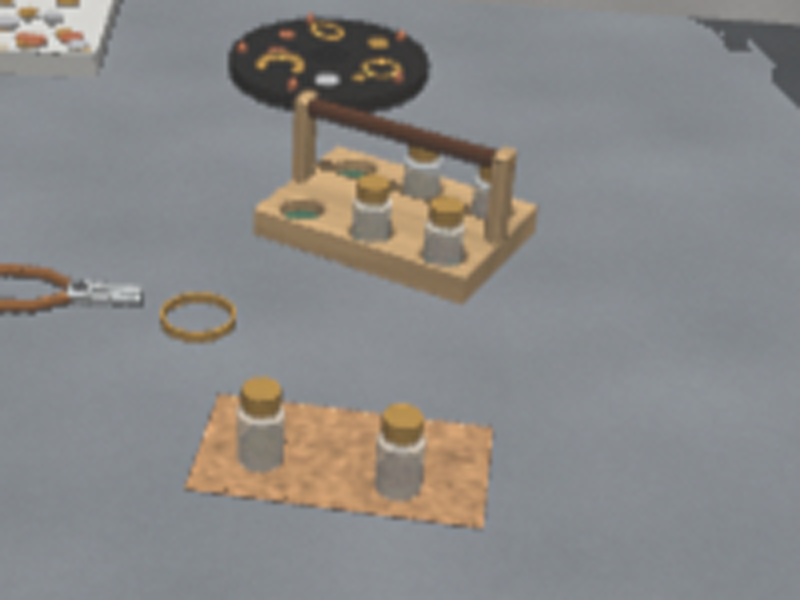

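```bash
cat > fit.py <<'E'
from h import *
from scipy.optimize import least_squares
def model(th):
    x,y,a=th; c,s=np.cos(a),np.sin(a)
    return lambda P:np.array([[x+c*p[0]-s*p[1],y+s*p[0]+c*p[1],p[2]] for p in np.array(P)/1000.])
E
python3 - <<'E'
from fit import *
a=shot('top');b=shot('side')
f=lambda l,o:np.array([[o[0]+(u+.5)/4-.5,o[1]+(v+.5)/4-.5] for u,v in l])
# caddy points (mm) & clicks
top=[((-110,78,28),(591,465)),((110,78,28),(685,260)),((-110,-78,28),(745,532)),((92,0,106),(757,281)),((-92,0,106),(677,474)),
((74,50,20),(693,303)),((0,50,78),(666,362)),((-74,50,78),(635,432)),((0,-50,78),(765,411)),((-74,-50,78),(733,481))]
side=[((110,78,28),(256,210)),((-110,-78,28),(537,206)),((-110,78,0),(463,302)),((92,0,106),(312,103)),((-92,0,106),(498,158)),
((74,50,28),(302,210)),((74,-50,28),(354,169)),((0,50,78),(374,184)),((-74,50,78),(448,204))]
pt,ps=[t[0] for t in top],[t[0] for t in side]
ct,cs=f([t[1] for t in top],(120,130)),f([t[1] for t in side],(190,140))
for use in(3,1,2):
    def res(th):
        m=model(th);r=[]
        if use&1:r.append((proj(a,m(pt))-ct)*4)
        if use&2:r.append((proj(b,m(ps))-cs)*2.5)
        return np.concatenate(r).ravel()
    r=least_squares(res,[.53,-.18,-.42],loss='soft_l1');print(use,np.round(r.x,4),np.round(np.degrees(r.x[2]),1))
    if use==3:
        print(np.round(r.fun.reshape(-1,2),1).tolist());m=model(r.x);print('cells5,6',np.round(m([(74,-50,45),(74,50,45)]),4).tolist())
# spare jars: brass centroid of whole lid, top and side
for jt,js in(((326,306),(263,384)),((306,418),(404,411))):
    t=f([jt],(120,130));s=f([js],(190,140))
    g=lambda X:np.r_[(proj(a,[[X[0],X[1],.070]])-t).ravel()*4,(proj(b,[[X[0],X[1],.070]])-s).ravel()*2.5]
    r=least_squares(g,[.5,.2]);print('jar',np.round(r.x,4),np.round(r.fun,1),at_z(a,t[0],.07)[:2],at_z(b,s[0],.07)[:2])
# brass lid segmentation: centroid of brass blobs in top
for p in(a,b):
    h=cv2.cvtColor(p['frame'],cv2.COLOR_RGB2HSV);m=cv2.inRange(h,(15,130,100),(30,255,255))
    n,_,st,ce=cv2.connectedComponentsWithStats(m)
    print([(st[i,4],ce[i].round(1).tolist(),st[i,:4].tolist()) for i in range(1,n) if st[i,4]>15])
E
```

```text
3 [ 0.5153 -0.1738 -0.4334] -24.8
[[-1.0, 1.4], [-2.8, -0.1], [-3.5, 1.5], [0.0, 10.2], [1.1, -1.8], [0.5, 3.4], [0.3, 2.3], [-0.6, 4.3], [0.1, -3.4], [0.9, -0.8], [-2.2, -1.4], [-0.1, -0.8], [-0.8, 1.0], [1.4, 2.8], [-4.0, -0.0], [-0.7, -2.4], [-0.4, -2.3], [-1.0, -2.3], [-1.3, -0.9]]
cells5,6 [[0.5614, -0.2502, 0.045], [0.6034, -0.1595, 0.045]]
1 [ 0.5164 -0.174  -0.4357] -25.0
2 [ 0.5141 -0.171  -0.4213] -24.1
jar [0.5957 0.1898] [ 0.8  1.5 -1.9  1.2] [0.59709425 0.19054024] [0.5938121  0.18713232]
jar [0.4899 0.2071] [ 0.6  0.7 -0.9  1.2] [0.4905458  0.20772716] [0.48895967 0.20459955]
[(np.int32(19), [399.8, 113.2], [398, 111, 5, 5]), (np.int32(30), [413.4, 121.8], [411, 119, 6, 7]), (np.int32(51), [378.3, 189.1], [373, 183, 10, 13]), (np.int32(38), [404.0, 199.4], [399, 195, 11, 10]), (np.int32(56), [200.4, 205.9], [195, 202, 10, 9]), (np.int32(40), [381.3, 217.9], [375, 213, 12, 11]), (np.int32(27), [398.4, 215.3], [396, 213, 6, 6]), (np.int32(53), [286.2, 220.0], [283, 216, 8, 9]), (np.int32(53), [310.7, 231.0], [307, 227, 8, 9]), (np.int32(54), [195.6, 233.5], [192, 229, 8, 
[... 1586 characters left out ...]
, 8, 5]), (np.int32(16), [500.3, 37.2], [498, 34, 5, 7]), (np.int32(29), [160.9, 44.6], [156, 41, 9, 9]), (np.int32(24), [500.9, 46.0], [498, 43, 7, 7]), (np.int32(22), [506.0, 54.0], [501, 51, 11, 6]), (np.int32(40), [174.6, 58.3], [169, 53, 14, 12]), (np.int32(27), [163.3, 62.0], [158, 58, 12, 8]), (np.int32(29), [151.1, 65.5], [147, 60, 9, 10]), (np.int32(35), [504.8, 72.7], [497, 67, 14, 11]), (np.int32(17), [499.2, 97.8], [497, 96, 6, 7]), (np.int32(21), [260.4, 155.0], [254, 153, 12, 5]), (np.int32(26), [283.1, 185.7], [280, 184, 7, 6]), (np.int32(24), [301.5, 190.8], [298, 189, 8, 4]), (np.int32(58), [254.7, 238.3], [251, 235, 9, 8]), (np.int32(59), [290.2, 244.8], [286, 241, 10, 9])]
```

Request:
play_rows(
  moves=[
    [10,20,0,0,0,0.05],
    [30,53,0,0,0,0.12],
    [50,88,0,0,0,0.2],
    [70,124,0,0,0,0.28],
    [90,160,0,0,0,0.36],
    [110,196,0,0,0,0.44],
    [130,232,0,0,0,0.52],
    [150,266,0,0,0,0.6],
  ],
  grip=60,
  newtons=40,
)

```text
time_s: 1.57
tcp_pos: [0.2954, -0.34, 0.2316]
tcp_rot: [0.0, 0.914, 0.407, -0.0]
ft_force: [0.1, -0.1, -0.9]
grip_width: 0.0604
grasp_force: 0.0
```

Request:
play_rows(
  moves=[
    [20,35,0,0,0,0.05],
    [40,70,0,0,0,0.1],
    [60,105,0,0,0,0.15],
    [80,140,0,0,0,0.2],
    [100,175,0,0,0,0.25],
    [120,210,0,0,0,0.28],
    [140,245,0,0,0,0.304],
    [160,280,0,0,0,0.304],
  ],
)

```text
time_s: 2.23
tcp_pos: [0.4555, -0.0603, 0.2317]
tcp_rot: [0.001, 0.842, 0.539, 0.0]
ft_force: [1.9, -0.6, 0.7]
grip_width: 0.0599
grasp_force: 0.0
```

Request:
play_rows(
  moves=[
    [20,35,0,0,0,0],
    [40,70,0,0,0,0],
    [60,105,0,0,0,0],
    [80,140,0,0,0,0],
    [100,175,0,0,0,0],
    [120,210,0,0,0,0],
    [135,240,0,0,0,0],
    [141,252,0,0,0,0],
  ],
)

```text
time_s: 2.9
tcp_pos: [0.5964, 0.1954, 0.231]
tcp_rot: [-0.001, 0.841, 0.54, 0.001]
ft_force: [-0.6, 0.7, 0.6]
grip_width: 0.0599
grasp_force: 0.0
```

Request:
play_rows(
  moves=[
    [0,-5,-25,0,0,0],
    [0,-5,-55,0,0,0],
    [0,-5,-85,0,0,0],
    [0,-5,-110,0,0,0],
    [0,-5,-125,0,0,0],
    [0,-5,-130,0,0,0],
    [0,-5,-130,0,0,0],
    [0,-5,-130,0,0,0],
  ],
)

```text
time_s: 3.57
tcp_pos: [0.5962, 0.185, 0.1021]
tcp_rot: [0.0, 0.843, 0.539, 0.0]
ft_force: [0.2, -0.2, 0.2]
grip_width: 0.0599
grasp_force: 0.0
```

```bash
python3 - <<'E'
from h import *
a=shot('top');b=shot('side')
print(env.sense()['tcp_pos'],proj(a,[env.sense()['tcp_pos']]),proj(b,[env.sense()['tcp_pos']]))
c=[cv2.resize(p['frame'][y:y+90,x:x+80,::-1],None,fx=5,fy=5,interpolation=cv2.INTER_CUBIC) for p,x,y in((a,160,170),(b,220,190))]
cv2.imwrite('pics/n1.png',np.hstack(c))
E
```

```text
[0.59667185 0.18526718 0.10289513] [[201.51327391 204.36403376]] [[254.66255782 225.93696285]]
```

View pics/n1.png

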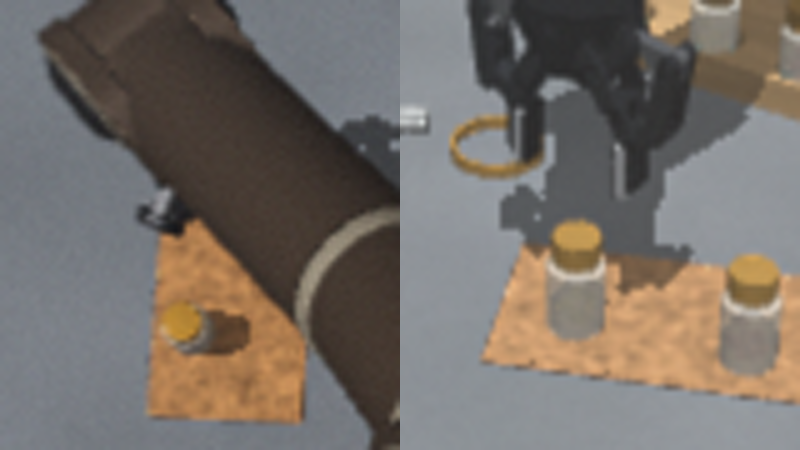

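Request:
play_rows(
  moves=[
    [0,5,0,0,0,0],
    [0,5,-10,0,0,0],
    [0,5,-20,0,0,0],
    [0,5,-30,0,0,0],
    [0,5,-40,0,0,0],
    [0,5,-48,0,0,0],
    [0,5,-51,0,0,0],
    [0,5,-51,0,0,0],
  ],
)

```text
time_s: 4.33
tcp_pos: [0.5951, 0.1897, 0.0488]
tcp_rot: [-0.0, 0.842, 0.539, -0.001]
ft_force: [-0.4, -0.2, -0.2]
grip_width: 0.0596
grasp_force: 0.0
```

Request:
play_rows(
  moves=[
    [0,0,0,0,0,0],
    [0,0,0,0,0,0],
    [0,0,0,0,0,0],
    [0,0,0,0,0,0],
    [0,0,0,0,0,0],
    [0,0,0,0,0,0],
    [0,0,0,0,0,0],
    [0,0,0,0,0,0],
  ],
  grip=20,
  newtons=40,
)

```text
time_s: 5.0
tcp_pos: [0.5961, 0.1903, 0.0509]
tcp_rot: [0.0, 0.842, 0.539, 0.001]
ft_force: [-1.7, 0.4, 5.6]
grip_width: 0.0283
grasp_force: 39.7
```

Request:
play_rows(
  moves=[
    [0,0,5,0,0,0],
    [0,0,20,0,0,0],
    [0,0,45,0,0,0],
    [0,0,75,0,0,0],
    [0,0,105,0,0,0],
    [0,0,135,0,0,0],
    [0,0,155,0,0,0],
    [0,0,160,0,0,0],
  ],
)

```text
time_s: 5.67
tcp_pos: [0.5971, 0.1907, 0.2144]
tcp_rot: [0.001, 0.843, 0.539, 0.003]
ft_force: [0.0, 0.6, -0.6]
grip_width: 0.0285
grasp_force: 39.6
```

```bash
python3 - <<'E'
from h import *
b=shot('side');s=env.sense();print(s['tcp_pos'],s['grip_width'],s['grasp_force'],proj(b,[s['tcp_pos']]))
cv2.imwrite('pics/n2.png',cv2.resize(b['frame'][110:260,190:340,::-1],None,fx=4,fy=4,interpolation=cv2.INTER_CUBIC))
E
```

```text
[0.59682801 0.19040709 0.21324516] 0.028621205215665614 39.553009271621704 [[254.94743905 193.81198474]]
```

View pics/n2.png

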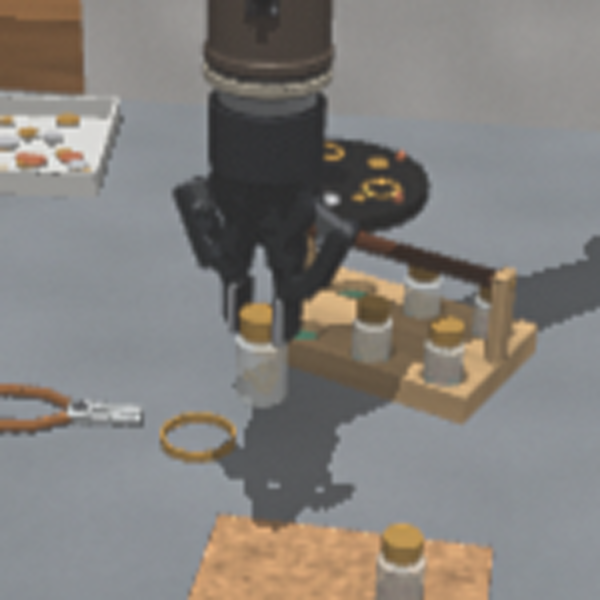

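The jar hangs upright in the fingers by its lid (about (260,360) in the crop). Next I carry it above cell5.

Request:
play_rows(
  moves=[
    [-1,-8,6,0,0,0],
    [-2,-28,15,0,0,0],
    [-4,-58,20,0,0,0],
    [-7,-90,20,0,0,0],
    [-10,-122,20,0,0,0],
    [-12,-154,20,0,0,0],
    [-15,-186,20,0,0,0],
    [-17,-218,20,0,0,0],
  ],
)

```text
time_s: 6.38
tcp_pos: [0.5771, -0.0305, 0.2285]
tcp_rot: [-0.001, 0.843, 0.539, -0.001]
ft_force: [0.7, -0.3, -0.6]
grip_width: 0.0288
grasp_force: 39.5
```

Request:
play_rows(
  moves=[
    [-3,-32,0,0,0,0],
    [-5,-64,0,0,0,0],
    [-8,-96,0,0,0,0],
    [-11,-128,0,0,0,0],
    [-13,-160,0,0,0,0],
    [-16,-190,0,0,0,0],
    [-18,-212,0,0,0,0],
    [-18,-222,0,0,0,0],
  ],
)

```text
time_s: 7.05
tcp_pos: [0.5581, -0.255, 0.2281]
tcp_rot: [-0.001, 0.844, 0.536, -0.002]
ft_force: [-0.4, -0.8, -1.5]
grip_width: 0.0285
grasp_force: 39.5
```

Request:
play_rows(
  moves=[
    [0,0,0,0,0,0],
    [0,0,-10,0,0,0],
    [0,0,-20,0,0,0],
    [0,0,-30,0,0,0],
    [0,0,-40,0,0,0],
    [0,0,-50,0,0,0],
    [0,0,-50,0,0,0],
    [0,0,-50,0,0,0],
  ],
)

```text
time_s: 7.72
tcp_pos: [0.5605, -0.2495, 0.1794]
tcp_rot: [-0.001, 0.842, 0.539, -0.0]
ft_force: [0.1, 0.5, -0.7]
grip_width: 0.0282
grasp_force: 39.5
```

```bash
python3 - <<'E'
from h import *
from fit import model
b=shot('side');a=shot('top');P=np.mean([env.sense()['tcp_pos']],0);s=env.sense();print(P,s['tcp_rot'],s['grip_width'])
m=model((.5153,-.1738,-.4334));t=m([(74,-50,45)])[0];print('err mm',(t-P)*1000)
f=b['frame'][110:240,220:350,::-1].copy()
f=cv2.resize(f,None,fx=4,fy=4,interpolation=cv2.INTER_CUBIC)
def dot(X,c):
    for q in proj(b,X): cv2.circle(f,tuple(int(v) for v in (q-[220,110]+.5)*4),2,c,-1)
dot(m([(74,-50,28),(74,50,28),(110,78,28),(-110,78,28),(92,0,106),(-92,0,106)]),(0,0,255))
dot([P-[0,0,.047],P-[0,0,.0]],(0,255,0))
g=cv2.resize(a['frame'][180:280,250:350,::-1],None,fx=5.2,fy=5.2,interpolation=cv2.INTER_CUBIC)[:520,:280]
cv2.imwrite('pics/n3.png',np.hstack([f,g]))
E
```

```text
[ 0.5611413  -0.24987601  0.18063626] [1.86517790e-04 8.42430006e-01 5.38805718e-01 2.20206931e-04] 0.028671138012086126
err mm [   0.31894759   -0.37810535 -135.63625836]
```

View pics/n3.png

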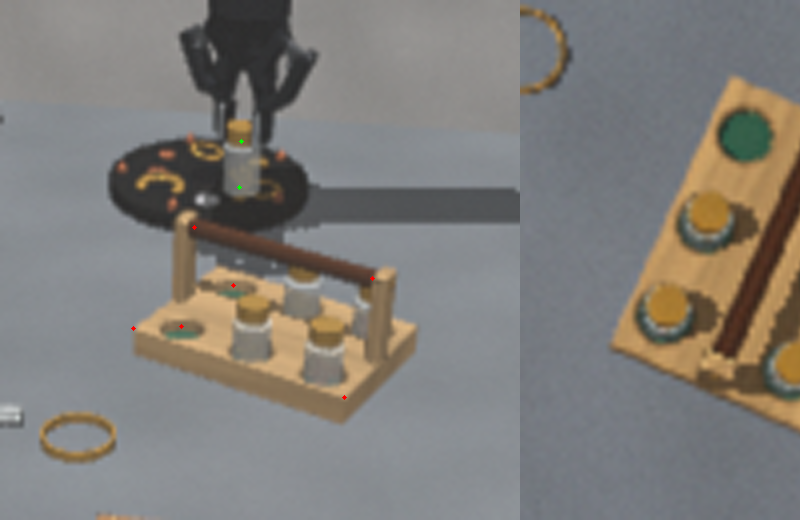

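Request:
play_rows(
  moves=[
    [0,0,-8,0,0,0],
    [0,0,-25,0,0,0],
    [0,0,-42,0,0,0],
    [0,0,-59,0,0,0],
    [0,0,-76,0,0,0],
    [0,0,-90,0,0,0],
    [0,0,-96,0,0,0],
    [0,0,-96,0,0,0],
  ],
)

```text
time_s: 8.48
tcp_pos: [0.5599, -0.2498, 0.0828]
tcp_rot: [-0.001, 0.842, 0.539, -0.001]
ft_force: [-0.9, 0.5, -0.9]
grip_width: 0.0285
grasp_force: 39.6
```

Request:
play_rows(
  moves=[
    [0,0,-2,0,0,0],
    [0,0,-4,0,0,0],
    [0,0,-6,0,0,0],
    [0,0,-8,0,0,0],
    [0,0,-10,0,0,0],
    [0,0,-12,0,0,0],
    [0,0,-14,0,0,0],
    [0,0,-14,0,0,0],
  ],
)

```text
time_s: 9.15
tcp_pos: [0.5605, -0.25, 0.0698]
tcp_rot: [-0.0, 0.843, 0.539, -0.0]
ft_force: [-0.3, -0.3, 0.1]
grip_width: 0.0282
grasp_force: 39.6
```

Request:
play_rows(
  moves=[
    [0,0,-2,0,0,0],
    [0,0,-4,0,0,0],
    [0,0,-6,0,0,0],
    [0,0,-8,0,0,0],
    [0,0,-9,0,0,0],
    [0,0,-10,0,0,0],
    [0,0,-11,0,0,0],
    [0,0,-11,0,0,0],
  ],
)

```text
time_s: 9.82
tcp_pos: [0.5607, -0.25, 0.0591]
tcp_rot: [-0.0, 0.842, 0.539, -0.0]
ft_force: [-0.1, -0.3, -0.8]
grip_width: 0.0285
grasp_force: 39.6
```

Request:
play_rows(
  moves=[
    [0,0,-0.5,0,0,0],
    [0,0,-1,0,0,0],
    [0,0,-1,0,0,0],
    [0,0,-1.5,0,0,0],
    [0,0,-1.5,0,0,0],
    [0,0,-1.5,0,0,0],
    [0,0,-1.5,0,0,0],
    [0,0,-1.5,0,0,0],
  ],
)

```text
time_s: 10.48
tcp_pos: [0.561, -0.25, 0.0589]
tcp_rot: [0.0, 0.842, 0.539, 0.0]
ft_force: [-3.7, 1.4, 8.2]
grip_width: 0.0286
grasp_force: 40.4
```

Contact at the expected height. Release by opening a little, then rise.

Request:
play_rows(
  moves=[
    [0,0,1,0,0,0],
    [0,0,1,0,0,0],
    [0,0,1,0,0,0],
    [0,0,1,0,0,0],
    [0,0,1,0,0,0],
    [0,0,1,0,0,0],
    [0,0,1,0,0,0],
    [0,0,1,0,0,0],
  ],
  grip=50,
)

```text
time_s: 11.15
tcp_pos: [0.5607, -0.25, 0.0587]
tcp_rot: [-0.0, 0.842, 0.539, -0.0]
ft_force: [-0.2, -0.4, 0.2]
grip_width: 0.0497
grasp_force: 0.0
```

Request:
play_rows(
  moves=[
    [0,0,5,0,0,0],
    [0,0,20,0,0,0],
    [0,0,45,0,0,0],
    [0,0,75,0,0,0],
    [0,0,105,0,0,0],
    [0,0,135,0,0,0],
    [0,0,150,0,0,0],
    [0,0,150,0,0,0],
  ],
)

```text
time_s: 11.82
tcp_pos: [0.5629, -0.2504, 0.2137]
tcp_rot: [0.003, 0.842, 0.539, 0.002]
ft_force: [-0.3, 0.5, 0.1]
grip_width: 0.05
grasp_force: 0.0
```

Request:
play_rows(
  moves=[
    [-5,36,0,0,0,0],
    [-11,72,0,0,0,0],
    [-17,108,0,0,0,0],
    [-23,144,0,0,0,0],
    [-28,180,0,0,0,0],
    [-34,216,0,0,0,0],
    [-39,252,0,0,0,0],
    [-45,288,0,0,0,0],
  ],
  grip=60,
)

```text
time_s: 12.48
tcp_pos: [0.5149, 0.0395, 0.2084]
tcp_rot: [-0.0, 0.843, 0.539, -0.0]
ft_force: [0.1, 0.2, -0.8]
grip_width: 0.0603
grasp_force: 0.0
```

Request:
play_rows(
  moves=[
    [-6,36,0,0,0,0],
    [-12,72,0,0,0,0],
    [-18,108,0,0,0,0],
    [-23,140,0,0,0,0],
    [-26,162,-10,0,0,0],
    [-26,169,-35,0,0,0],
    [-26,169,-60,0,0,0],
    [-26,169,-70,0,0,0],
  ],
)

```text
time_s: 13.15
tcp_pos: [0.4878, 0.2069, 0.1357]
tcp_rot: [-0.0, 0.842, 0.54, -0.002]
ft_force: [-0.1, -0.2, -0.2]
grip_width: 0.0598
grasp_force: 0.0
```

Request:
play_rows(
  moves=[
    [0,0,0,0,0,0],
    [0,0,-15,0,0,0],
    [0,0,-35,0,0,0],
    [0,0,-55,0,0,0],
    [0,0,-75,0,0,0],
    [0,0,-85,0,0,0],
    [0,0,-87,0,0,0],
    [0,0,-87,0,0,0],
  ],
)

```text
time_s: 13.82
tcp_pos: [0.4901, 0.2068, 0.0522]
tcp_rot: [-0.0, 0.843, 0.538, -0.0]
ft_force: [0.9, -0.0, 0.1]
grip_width: 0.0598
grasp_force: 0.0
```

```bash
python3 - <<'E'
from h import *
b=shot('side');s=env.sense();print(s['tcp_pos'],s['grip_width'],s['ft_force'],proj(b,[s['tcp_pos']]))
cv2.imwrite('pics/n4.png',cv2.resize(b['frame'][150:290,210:350,::-1],None,fx=4,fy=4,interpolation=cv2.INTER_CUBIC))
E
```

```text
[0.49042672 0.20719859 0.05277891] 0.05978517693705346 [-0.50019294 -0.161999    0.43127287] [[289.70988249 247.65919586]]
```

View pics/n4.png

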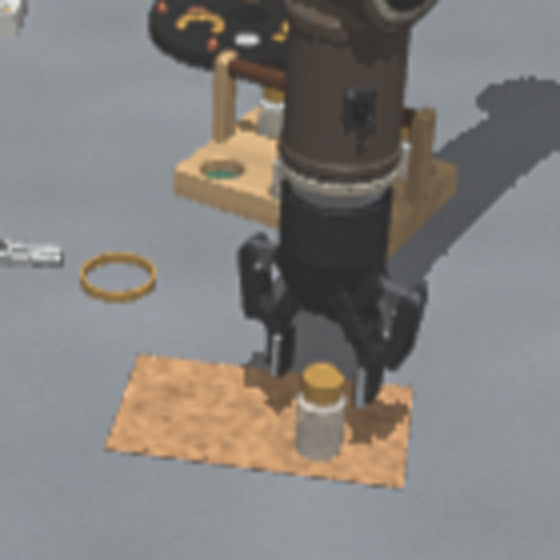

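The jar stands between the fingers (lid at crop (322,382)), and the first jar shows in its pocket behind. Lower 1 mm, close, lift.

Request:
play_rows(
  moves=[
    [0,0,-1,0,0,0],
    [0,0,-1,0,0,0],
    [0,0,-1,0,0,0],
    [0,0,-1,0,0,0],
    [0,0,-1,0,0,0],
    [0,0,-1,0,0,0],
    [0,0,-1,0,0,0],
    [0,0,-1,0,0,0],
  ],
  grip=20,
)

```text
time_s: 14.53
tcp_pos: [0.4904, 0.2074, 0.0518]
tcp_rot: [0.0, 0.842, 0.539, 0.001]
ft_force: [-1.1, 0.1, 7.1]
grip_width: 0.0287
grasp_force: 39.2
```

Request:
play_rows(
  moves=[
    [0,0,5,0,0,0],
    [0,0,20,0,0,0],
    [0,0,45,0,0,0],
    [0,0,75,0,0,0],
    [0,0,105,0,0,0],
    [0,0,120,0,0,0],
    [0,0,128,0,0,0],
    [0,0,128,0,0,0],
  ],
)

```text
time_s: 15.2
tcp_pos: [0.4906, 0.2073, 0.1805]
tcp_rot: [0.001, 0.843, 0.539, 0.001]
ft_force: [1.0, 0.5, -0.6]
grip_width: 0.0286
grasp_force: 39.6
```

Request:
play_rows(
  moves=[
    [3,-8,0,0,0,0],
    [9,-28,0,0,0,0],
    [18,-56,0,0,0,0],
    [27,-88,0,0,0,0],
    [37,-120,0,0,0,0],
    [47,-152,0,0,0,0],
    [57,-184,0,0,0,0],
    [66,-214,0,0,0,0],
  ],
)

```text
time_s: 15.87
tcp_pos: [0.5551, -0.0101, 0.1768]
tcp_rot: [-0.001, 0.843, 0.538, -0.001]
ft_force: [-0.3, -1.5, -0.4]
grip_width: 0.0283
grasp_force: 39.6
```

Request:
play_rows(
  moves=[
    [10,-32,0,0,0,0],
    [19,-62,0,0,0,0],
    [28,-92,0,0,0,0],
    [36,-120,0,0,0,0],
    [43,-140,0,0,0,0],
    [47,-150,0,0,0,0],
    [47,-152,0,0,0,0],
    [47,-152,0,0,0,0],
  ],
)

```text
time_s: 16.53
tcp_pos: [0.602, -0.1588, 0.1774]
tcp_rot: [-0.001, 0.843, 0.539, -0.001]
ft_force: [0.0, -0.1, -0.5]
grip_width: 0.0283
grasp_force: 39.6
```

Request:
play_rows(
  moves=[
    [0,0,-5,0,0,0],
    [0,0,-20,0,0,0],
    [0,0,-40,0,0,0],
    [0,0,-60,0,0,0],
    [0,0,-75,0,0,0],
    [0,0,-80,0,0,0],
    [0,0,-80,0,0,0],
    [0,0,-80,0,0,0],
  ],
)

```text
time_s: 17.2
tcp_pos: [0.603, -0.1577, 0.0992]
tcp_rot: [-0.0, 0.842, 0.539, 0.0]
ft_force: [0.2, -0.0, -0.9]
grip_width: 0.0281
grasp_force: 39.6
```

```bash
python3 - <<'E'
from h import *
from fit import model
b=shot('side');s=env.sense();P=np.array(s['tcp_pos']);print(P,s['ft_force'])
m=model((.5153,-.1738,-.4334));t=m([(74,50,59)])[0];print('err mm',(t-P)*1000)
f=cv2.resize(b['frame'][140:230,230:340,::-1],None,fx=5,fy=5,interpolation=cv2.INTER_CUBIC)
def dot(X,c):
    for q in proj(b,X): cv2.circle(f,tuple(int(v) for v in (q-[230,140]+.5)*5),2,c,-1)
dot(m([(74,50,28),(110,78,28),(-110,78,28),(92,0,106),(-92,0,106)]),(0,0,255))
dot([P-[0,0,.047]],(0,255,0))
cv2.imwrite('pics/n5.png',f)
E
```

```text
[ 0.60339088 -0.15812972  0.09979946] [ 0.43395533 -0.01306718 -0.20445387]
err mm [  0.06525239  -1.37007828 -40.79945545]
```

View pics/n5.png

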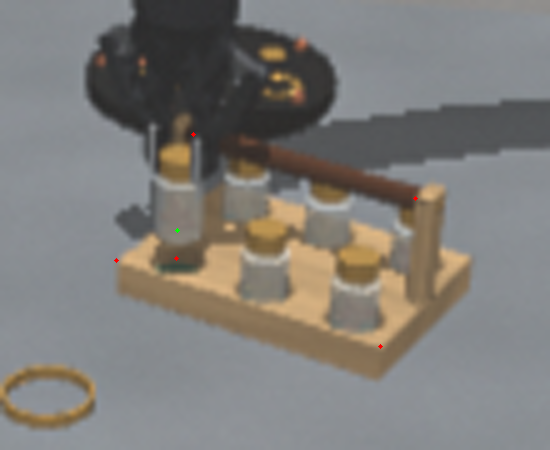

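Request:
play_rows(
  moves=[
    [0,-1.5,-3,0,0,0],
    [0,-1.5,-7,0,0,0],
    [0,-1.5,-11,0,0,0],
    [0,-1.5,-15,0,0,0],
    [0,-1.5,-18,0,0,0],
    [0,-1.5,-21,0,0,0],
    [0,-1.5,-24,0,0,0],
    [0,-1.5,-26,0,0,0],
  ],
)

```text
time_s: 17.92
tcp_pos: [0.6026, -0.1605, 0.0723]
tcp_rot: [-0.0, 0.842, 0.539, -0.0]
ft_force: [0.7, -0.1, -0.7]
grip_width: 0.0289
grasp_force: 39.6
```

Request:
play_rows(
  moves=[
    [0,0,-2,0,0,0],
    [0,0,-4,0,0,0],
    [0,0,-6,0,0,0],
    [0,0,-8,0,0,0],
    [0,0,-10,0,0,0],
    [0,0,-11,0,0,0],
    [0,0,-12,0,0,0],
    [0,0,-12,0,0,0],
  ],
)

```text
time_s: 18.58
tcp_pos: [0.6027, -0.1605, 0.0606]
tcp_rot: [-0.0, 0.842, 0.539, -0.0]
ft_force: [-0.8, -0.0, 0.2]
grip_width: 0.0285
grasp_force: 39.6
```

Request:
play_rows(
  moves=[
    [0,0,-0.5,0,0,0],
    [0,0,-1,0,0,0],
    [0,0,-1.5,0,0,0],
    [0,0,-2,0,0,0],
    [0,0,-2.5,0,0,0],
    [0,0,-2.5,0,0,0],
    [0,0,-2.5,0,0,0],
    [0,0,-2.5,0,0,0],
  ],
)

```text
time_s: 19.25
tcp_pos: [0.6031, -0.1604, 0.0599]
tcp_rot: [0.0, 0.842, 0.539, 0.0]
ft_force: [-4.2, 1.5, 12.0]
grip_width: 0.0285
grasp_force: 40.8
```

Request:
play_rows(
  moves=[
    [0,0,2,0,0,0],
    [0,0,2,0,0,0],
    [0,0,2,0,0,0],
    [0,0,2,0,0,0],
    [0,0,2,0,0,0],
    [0,0,2,0,0,0],
    [0,0,2,0,0,0],
    [0,0,2,0,0,0],
  ],
  grip=50,
)

```text
time_s: 19.92
tcp_pos: [0.6027, -0.1605, 0.0602]
tcp_rot: [-0.0, 0.842, 0.539, -0.0]
ft_force: [-0.8, -0.3, 0.4]
grip_width: 0.0498
grasp_force: 0.0
```

Request:
play_rows(
  moves=[
    [0,0,5,0,0,0],
    [0,0,20,0,0,0],
    [0,0,45,0,0,0],
    [0,0,75,0,0,0],
    [0,0,105,0,0,0],
    [0,0,130,0,0,0],
    [0,0,140,0,0,0],
    [0,0,140,0,0,0],
  ],
)

```text
time_s: 20.58
tcp_pos: [0.6043, -0.1606, 0.2034]
tcp_rot: [0.002, 0.843, 0.539, 0.002]
ft_force: [1.0, -0.4, 0.6]
grip_width: 0.0498
grasp_force: 0.0
```

Request:
play_rows(
  moves=[
    [-12,35,0,0,0,-0.12],
    [-24,70,0,0,0,-0.24],
    [-35,105,0,0,0,-0.36],
    [-47,140,0,0,0,-0.48],
    [-58,175,0,0,0,-0.6],
    [-65,205,0,0,0,-0.72],
    [-70,225,0,0,0,-0.84],
    [-70,230,0,0,0,-0.95],
  ],
)

```text
time_s: 21.25
tcp_pos: [0.5304, 0.0741, 0.1989]
tcp_rot: [-0.001, 0.996, 0.094, -0.001]
ft_force: [0.0, -0.5, -0.6]
grip_width: 0.0498
grasp_force: 0.0
```

```bash
python3 - <<'E'
from fit import *
b=shot('side');a=shot('top');s=env.sense();print(s['tcp_pos'],s['tcp_rot'])
m=model((.5153,-.1738,-.4334));
def pic(p,x,y,w,h,k):
    f=cv2.resize(p['frame'][y:y+h,x:x+w,::-1],None,fx=k,fy=k,interpolation=cv2.INTER_CUBIC)
    for q in proj(p,m([(74,-50,78),(0,50,78),(-74,-50,78),(110,78,28),(-110,78,28),(92,0,106),(-92,0,106),(74,50,78),(-110,-78,28)])): cv2.circle(f,tuple(int(v) for v in (q-[x,y]+.5)*k),2,(0,0,255),-1)
    return f
cv2.imwrite('pics/n6.png',np.hstack([pic(b,240,150,90,80,4.4),pic(a,255,185,80,80,4.4)]))
E
```

```text
[0.53164079 0.07109845 0.19893342] [-1.63818691e-05  9.95527979e-01  9.44614622e-02 -1.03697066e-03]
```

View pics/n6.png

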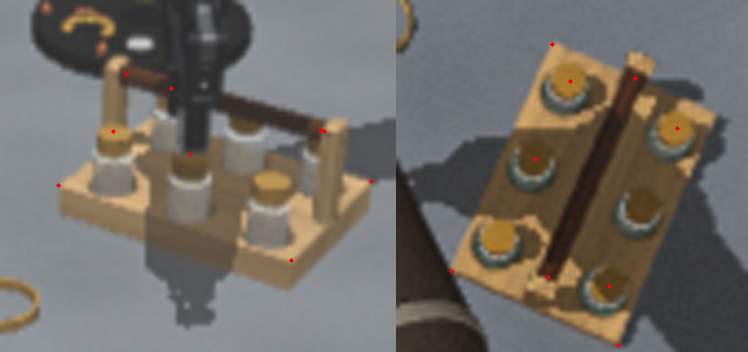

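Request:
play_rows(
  moves=[
    [-2,-30,0,0,0,-0.1],
    [-4,-65,0,0,0,-0.2],
    [-7,-100,0,0,0,-0.3],
    [-9,-135,0,0,0,-0.4],
    [-12,-170,0,0,0,-0.5],
    [-14,-205,0,0,0,-0.58],
    [-16,-235,0,0,0,-0.62],
    [-16,-245,0,0,0,-0.62],
  ],
)

```text
time_s: 22.02
tcp_pos: [0.5145, -0.1827, 0.1989]
tcp_rot: [0.002, 0.976, -0.217, -0.001]
ft_force: [-0.2, -1.0, 0.6]
grip_width: 0.0498
grasp_force: 0.0
```

Request:
play_rows(
  moves=[
    [0,0,-5,0,0,0],
    [0,0,-15,0,0,0],
    [0,0,-25,0,0,0],
    [0,0,-35,0,0,0],
    [0,0,-40,0,0,0],
    [0,0,-40,0,0,0],
    [0,0,-40,0,0,0],
    [0,0,-40,0,0,0],
  ],
)

```text
time_s: 22.68
tcp_pos: [0.5172, -0.1751, 0.1605]
tcp_rot: [-0.0, 0.977, -0.214, 0.0]
ft_force: [-0.1, 0.8, 0.7]
grip_width: 0.05
grasp_force: 0.0
```

```bash
python3 - <<'E'
from fit import *
from scipy.spatial.transform import Rotation as Ro
a=shot('side');s=env.sense();P=np.array(s['tcp_pos']);q=s['tcp_rot']
R=Ro.from_quat(np.r_[q[1:],q[0]]).as_matrix();print(P,np.degrees(np.arctan2(R[1,1],R[0,1])),R[:,2])
t=np.array([.5153,-.1738,.087]);print((t-P)*1000)
cv2.imwrite('pics/n7.png',cv2.resize(a['frame'][130:230,230:340,::-1],None,fx=5,fy=5,interpolation=cv2.INTER_CUBIC))
E
```

```text
[ 0.51719496 -0.1752573   0.16072498] -114.72259491306144 [ 7.30513477e-04 -2.29047070e-04 -9.99999707e-01]
[ -1.89495786   1.45730079 -73.72497871]
```

View pics/n7.png

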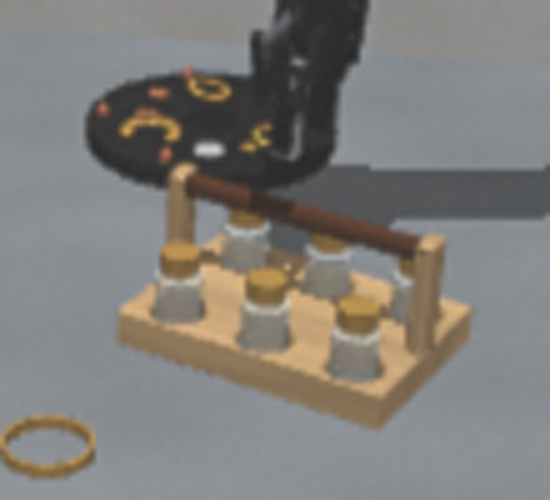

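Request:
play_rows(
  moves=[
    [-2,1.5,-5,0,0,0],
    [-2,1.5,-18,0,0,0],
    [-2,1.5,-32,0,0,0],
    [-2,1.5,-46,0,0,0],
    [-2,1.5,-60,0,0,0],
    [-2,1.5,-69,0,0,0],
    [-2,1.5,-73,0,0,0],
    [-2,1.5,-73,0,0,0],
  ],
)

```text
time_s: 23.4
tcp_pos: [0.5143, -0.1738, 0.0866]
tcp_rot: [-0.0, 0.977, -0.214, -0.001]
ft_force: [-0.6, 0.1, -0.2]
grip_width: 0.0504
grasp_force: 0.0
```

Request:
play_rows(
  moves=[
    [0,0,0,0,0,0],
    [0,0,0,0,0,0],
    [0,0,0,0,0,0],
    [0,0,0,0,0,0],
    [0,0,0,0,0,0],
    [0,0,0,0,0,0],
    [0,0,0,0,0,0],
    [0,0,0,0,0,0],
  ],
  grip=5,
  newtons=110,
)

```text
time_s: 24.07
tcp_pos: [0.5155, -0.174, 0.0884]
tcp_rot: [0.0, 0.977, -0.214, 0.001]
ft_force: [-0.5, 0.6, 5.8]
grip_width: 0.0155
grasp_force: 107.3
```

Request:
play_rows(
  moves=[
    [0,0,1,0,0,0],
    [0,0,2,0,0,0],
    [0,0,4,0,0,0],
    [0,0,6,0,0,0],
    [0,0,8,0,0,0],
    [0,0,9,0,0,0],
    [0,0,10,0,0,0],
    [0,0,10,0,0,0],
  ],
)

```text
time_s: 24.73
tcp_pos: [0.5148, -0.174, 0.0974]
tcp_rot: [0.0, 0.977, -0.214, 0.0]
ft_force: [-0.4, -0.9, -8.2]
grip_width: 0.0149
grasp_force: 107.6
```

Request:
play_rows(
  moves=[
    [0,0,3,0,0,0],
    [0,0,8,0,0,0],
    [0,0,14,0,0,0],
    [0,0,20,0,0,0],
    [0,0,26,0,0,0],
    [0,0,32,0,0,0],
    [0,0,38,0,0,0],
    [0,0,43,0,0,0],
  ],
)

```text
time_s: 25.4
tcp_pos: [0.5149, -0.174, 0.1412]
tcp_rot: [0.0, 0.977, -0.214, 0.0]
ft_force: [0.4, 0.9, -8.3]
grip_width: 0.0148
grasp_force: 107.7
```

Request:
play_rows(
  moves=[
    [0,0,6,0,0,0],
    [0,0,12,0,0,0],
    [0,0,19,0,0,0],
    [0,0,26,0,0,0],
    [0,0,33,0,0,0],
    [0,0,40,0,0,0],
    [0,0,45,0,0,0],
    [0,0,48,0,0,0],
  ],
)

```text
time_s: 26.07
tcp_pos: [0.5151, -0.1741, 0.1892]
tcp_rot: [0.0, 0.977, -0.214, 0.001]
ft_force: [0.2, -0.1, -7.7]
grip_width: 0.0148
grasp_force: 107.7
```

Request:
play_rows(
  moves=[
    [0,0,0,0,0,0],
    [0,0,0,0,0,0],
    [0,0,0,0,0,0],
    [0,0,0,0,0,0],
    [0,0,0,0,0,0],
    [0,0,0,0,0,0],
    [0,0,0,0,0,0],
    [0,0,0,0,0,0],
  ],
)

```text
time_s: 26.73
tcp_pos: [0.5147, -0.174, 0.1882]
tcp_rot: [0.0, 0.977, -0.214, -0.0]
ft_force: [0.3, -0.3, -7.6]
grip_width: 0.0146
grasp_force: 107.7
```

```bash
python3 - <<'E'
from fit import *
a=shot('side');s=env.sense();P=np.array(s['tcp_pos']);print(P,s['moment'],s['ft_force'],max(abs(np.array(s['joint_velocities']))))
m=model((P[0],P[1],-.4334));x,y,k=230,90,5
f=cv2.resize(a['frame'][y:y+110,x:x+120,::-1],None,fx=k,fy=k,interpolation=cv2.INTER_CUBIC)
dz=1000*(P[2]-.088)
for q in proj(a,m([(c[0],c[1],c[2]+dz) for c in[(110,78,28),(-110,78,0),(-110,78,28),(-110,-78,28),(92,0,106),(-92,0,106),(74,50,78),(-74,50,78)]])): cv2.circle(f,tuple(int(v) for v in (q-[x,y]+.5)*k),2,(0,0,255),-1)
cv2.imwrite('pics/n8.png',f)
E
```

```text
[ 0.5147618  -0.17398165  0.18824149] [-0.03430656  0.0235381  -0.00181944] [ 0.46273574  0.61324166 -7.86781459] 0.01968558284274797
```

View pics/n8.png

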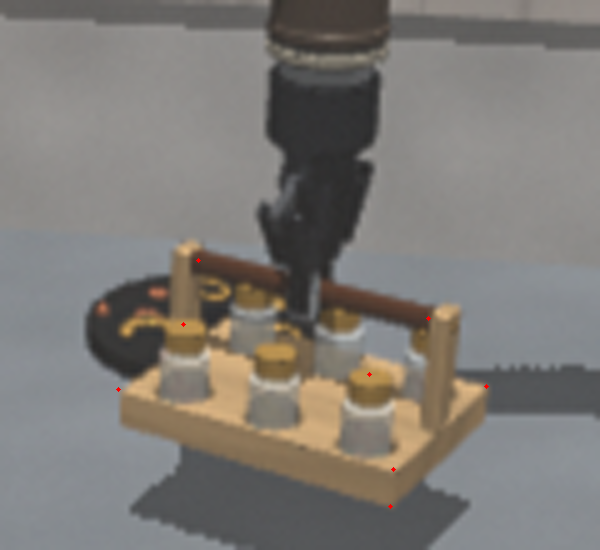

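The caddy hangs level, about 10 cm up, with six jars in it and its corners within a pixel or two of the level model. I'll check that it stays steady over one more hold, then hand in.

Request:
play_rows(
  moves=[
    [0,0,0,0,0,0],
    [0,0,0,0,0,0],
    [0,0,0,0,0,0],
    [0,0,0,0,0,0],
    [0,0,0,0,0,0],
    [0,0,0,0,0,0],
    [0,0,0,0,0,0],
    [0,0,0,0,0,0],
  ],
)

```text
time_s: 27.45
tcp_pos: [0.5148, -0.174, 0.1883]
tcp_rot: [0.0, 0.977, -0.214, -0.0]
ft_force: [0.7, -0.1, -8.9]
grip_width: 0.0149
grasp_force: 107.7
```

```bash
python3 - <<'E'
from h import *
a=shot('side');x,y,k=230,90,5
f=cv2.resize(a['frame'][y:y+110,x:x+120,::-1],None,fx=k,fy=k,interpolation=cv2.INTER_CUBIC)
g=[cv2.cvtColor(i,cv2.COLOR_BGR2GRAY).astype(np.float32) for i in(cv2.imread('pics/n8.png'),f)]
for n,(u,v) in{'left':(130,330),'right':(370,300)}.items():
    print(n,cv2.phaseCorrelate(g[0][v:v+150,u:u+120].copy(),g[1][v:v+150,u:u+120].copy()))
s=env.sense();print(s['tcp_pos'],s['ft_force'],s['grip_width'],s['time_s'])
print(env.job_done())
E
```

```text
left ((0.042742955927487, -0.009618239857189792), 0.9572076916164822)
right ((-0.05009706077019871, 0.010229267476603354), 0.8489695243835449)
[ 0.51478954 -0.17399691  0.18831004] [-0.01199253 -0.61505955 -7.76205398] 0.014806540277632351 27.5
the job is handed in; nothing more can be done
None
```

I set both spare jars fully down in the two empty pockets, lifted the full caddy by the middle of its handle about 10 cm, and handed the job in at 27.5 s with it held steady and level to within roughly a degree.

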